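# Swing the filling spout over the square can and clamp it

## Robot

A 7-joint arm with a two-finger parallel gripper is mounted at the origin on the work surface. World frame = base frame: x ahead of the robot, y to its left, z up, the work surface at z = 0. Lengths are in m, angles in rad, forces in N, time in s.
With the tool pointing down it reaches from about 0.4 to 0.85 m from the base axis. Payload 10.4 kg.
Tool frame: the origin (TCP) lies midway between the tips of the shut fingers; the grasp point (between the pads) lies 19 mm behind it (manip.tcp_to_grasp is the distance from the TCP to the grasp point, in m); x points along the fingers, y is the direction in which the jaws open and shut, and the axes are right-handed (so a half turn about x gives the same grasp; the last joint's range is limited). The gripper opens to 85 mm and grips with 20 to 120 N. Pads are 22 mm wide; open, the fingers measure 114 mm over their backs; the gripper's body (76 mm by 85 mm) begins 54 mm behind the grasp point. The pads swing forward as they close: fully open they stand 13 mm farther back than shut.
Start: joints at [1.22, 0.332, -0.065, 1.46, 0.022, 1.35, -0.088], TCP at [0.201, -0.592, 0.231] pointing down, gripper open.
Joint ranges: [-2.6, 2.6], [-0.5, 2.12], [-1.47, 1.34], [0.16, 2.42], [-1.27, 4.41], [0.06, 2.06], [-2.6, 2.6]. Speed limits (rad/s): [2.22, 2.22, 2.79, 2.79, 3.14, 3.14, 3.14].

## Interface

Orientations are given as a unit quaternion [x, y, z, w].
In Python, from workcell import monitor, viewer, manip gives the robot as it stands. The module is installed in compiled form; this text tells all that it offers.
- The arm moves only by the tool send_rows, never from a script. Its arguments are lists of equal length, an entry for each row: "grip": the closure in counts, from 0 (fully open) to 255 (shut); "offset": the shift along the tool's x, y, z in mm, a list of three; "twist": the turn about the tool's x in degrees. In form: {"grip": [grip, ...], "offset": [[tx, ty, tz], ...], "twist": [twist, ...]}. A call has exactly 5 rows; each row is the pose to reach, as a shift and turn from the pose commanded when the call began, along the tool's axes at that moment; what a row does not reach only later rows make up. A row lasts 1/12 s, in which the tool goes at most 41.7 mm and 7.16 degrees, less where a joint would pass 70% of its speed; a pose out of reach is approached as far as the arm can. A call with a gripper value outside its range is refused whole. The fingers move at their own pace and stop on an object; "newtons" is the grip in N (left out, the last holds). Time passes only in rows, so rows that repeat a pose let the fingers close, or fill a call up. It gives the time, the measured TCP pose, the force and the opening at its end, in the units of the state.
- monitor.get_obs(): the state, without advancing time (a new reading comes with each control period).
- viewer.camera(name): name is "side" or "top"; returns (picture, depth): 420x560x3 uint8, blue, green, red; 420x560 float32, m along the optical axis (not along the pixel's ray), 0 where there is no reading.
- viewer.camera_model(name): a dict with "camera_matrix" (3x3 intrinsics, pixels), "R" (3x3) and "t" (3): a world point X has camera coordinates R X + t. Camera axes: x right, y down, z forward; pixel columns grow to the right and rows downward; lengths in m; the calibration is good to about 2 mm. A picture is of the moment at which its call begins. camera_model takes no time and is no camera call.
- manip.hand_in(): hands the job in, once; it reports no verdict.
Trained networks look in the newest picture that a camera, given by its name, has taken for a name from the list of things; names that differ only in an ending like _2 or _b are one class to them, and where a whole thing is asked for, a point or a joint stands for the part that bears it (a point fixed in the world has none). Each returns a list of dicts, best first, with "score" (0 to 1); they miss things now and then, are a little off and sometimes report something else, mostly with a low value. They report only what shows in the picture. A call takes as long as a camera call.
- viewer.recognise(target, camera): "box" ([left, top, width, height] in pixels, round what is visible of it).
- viewer.regions_of(target, camera): "region" (420x560 bool, what is visible of it) and "box" ([left, top, width, height] in pixels, round what is visible of it).
- viewer.spot_point(target, camera): "position" ([column, row] in pixels: a listed point, or the origin of a listed thing).
The state is a dict: "clock": time; "joint_pos": joint angles; "joint_velocities": joint speeds; "tau": joint torques, N m; "position": TCP position; "ee_rot": TCP orientation; "ft_force": force on the tool from outside, world axes, zero at the start; "torque": the same for the moment, N m; "grip_width": opening from 0.0 (shut) to 1.0 (fully open).
Only numpy, scipy, OpenCV 4.12 (cv2) and the standard library are available. Lean on these libraries where they do the work, as an engineer would, in place of code of your own. Each camera call takes 0.05 s, during which the arm holds its last target.

## Task

Get the filling stand ready for the square can: with a fingertip, push the spout arm round until the nozzle is over the open mouth of the square can, then push the clamp lever on top of the column round as far as it goes to lock the arm there. Do not pick up or shift any of the containers or the other things standing round the stand; the spout comes to the can, not the can to the spout.

Things in the scene. Friction and masses are not known exactly. Their poses are not given: they have to be found in the camera images.
- stand: Fixed grey bench stand: round foot 120 mm across, upright column 32 mm across, 250 mm high. Origin at the centre of the foot's underside, which lies on the axis about which both the spout arm and the clamp lever turn; z up, its x axis points roughly away from the robot. It may be turned up to 0.3 rad. Its top (clamp nut) is at 270 mm height.
- spout_arm (a joint): Swing of the spout arm about the column, rad: at 0 it points along the stand's -x axis (roughly at the robot); grows anticlockwise seen from above (towards the robot's right). Stops at -1.4 and 1.5. It starts parked at 0.95 to 1.35, above the drip cup. It stays where it is left: friction 0.25 N m, no spring.
- nozzle (a point): Lower end of the nozzle (14 mm across) under the outer end of the spout arm: 190 mm from the column's axis, 162 mm above the table. The arm is a straight metal bar 16 mm wide, 189 to 211 mm above the table, from the column out to the nozzle head (24 mm across); it passes over all containers.
- clamp (a joint): Turn of the clamp lever, rad: grows as it is pushed clockwise seen from above, from 0 (open) to its stop at 1.6 (locked). At 0 it points 2.007 rad anticlockwise from the stand's x axis (roughly to the robot's left), at the stop 0.407 rad (roughly away from the robot). It starts at 0 to 0.3 and stays where it is left: friction 0.18 N m, no spring. It does not change how stiffly the arm turns.
- clamp_tip (a point): Centre of the ball at the outer end of the clamp lever, 85 mm from the column's axis, 261 mm above the table. The lever is a level round dark bar 12 mm thick at that height, with a 20 mm ball at its end and a nut 34 mm across at its root; its underside is 44 mm above the top of the spout arm.
- square_can: The can to be filled: square metal can 78 x 78 mm, 122 mm high, with a round open neck in the middle of its top, 150 mm high in all; the only square one of the three containers with such a neck. Loose, must stay where it stands. Origin at the centre of its underside, z up.
- square_can_mouth (a point): Centre of the open mouth of the square can, at its rim, 150 mm above the table; the opening is 52 mm across. It lies within about 6 mm of the circle that the nozzle travels.
- round_tin: Round metal tin 85 mm across, 150 mm high with its open neck. Not the one to fill. Loose, must stay where it stands. Origin at the centre of its underside, z up.
- jar: Round grey jar 86 mm across with sloping shoulders, 150 mm high with its open neck. Not the one to fill. Loose, must stay where it stands. Origin at the centre of its underside, z up.
- drip_cup: Empty metal cup about 68 mm across, 70 mm high, beneath the parked nozzle. Loose, must stay where it stands. Origin at the centre of its underside, z up.
- filter: White oil filter, 73 mm across, 83 mm high, to the left of the stand, lower than the arm. Loose, must stay where it stands. Origin at the centre of its underside, z up.

How it is judged:
By the outcome, as a careful person would: the job done as asked, in the order asked, and still so for the second after the job is handed in, with the robot touching nothing.
It also fails if it takes over 54 s, if anything falls off the work surface, if the arm or the gripper's body presses on something with over 40 N, if the wrist force passes 120 N, or if a joint passes its speed limit or range.

## Working session

There is one attempt and no reset: what is moved stays moved. The work goes in short steps, Python scripts to look and compute and a tool call to move; the robot and the scene stay as the last step left them, time stands still between calls to the robot, and variables do not carry over. Pictures are saved under pics/ and viewed, and the job is handed in when it is done.

Besides the shell and the picture viewer there is one more tool, called after ">>>" as a command line: name --pt "numbers of a row" for each row, then --argument value for the rest. send_rows: Moves the arm, as the interface text tells. Its arguments: {"type":"object","properties":{"grip":{"type":"array","items":{"type":"number"}},"offset":{"type":"array","items":{"type":"array","items":{"type":"number"}}},"twist":{"type":"array","items":{"type":"number"}},"newtons":{"type":"number"}},"required":["grip","offset","twist"]}

```bash
mkdir -p pics; cat > h.py <<'E'
import numpy as np, cv2
from workcell import monitor, viewer, manip
def grab(n,name):
    im,d=viewer.camera(n); cv2.imwrite(f'pics/{name}.png',im); np.savez(f'/tmp/{name}.npz',im=im,d=d); return im,d
def pt(cam,u,v,z=None,depth=None):
    m=viewer.camera_model(cam);K=np.array(m['camera_matrix']);R=np.array(m['R']);t=np.array(m['t'])
    ray=R.T@(np.linalg.inv(K)@np.array([u,v,1.])); c=-R.T@t
    if depth is not None: return c+ray*depth
    return c+ray*(z-c[2])/ray[2]
def proj(cam,X):
    m=viewer.camera_model(cam);p=np.array(m['camera_matrix'])@(np.array(m['R'])@np.array(X)+np.array(m['t']));return p[:2]/p[2]
E
python3 - <<'E'
from h import *
o=monitor.get_obs(); print({k:np.round(v,3) for k,v in o.items()})
for c in ['side','top']:
    im,d=grab(c,c+'0'); m=viewer.camera_model(c); print(c,'campos',np.round(-np.array(m['R']).T@np.array(m['t']),3))
for n,z in [('nozzle',.162),('clamp_tip',.261),('square_can_mouth',.15),('stand',0),('square_can',0),('round_tin',0),('jar',0),('drip_cup',0),('filter',0)]:
    for c in ['side','top']:
        for r in viewer.spot_point(n,c)[:2]:
            u,v=r['position'];print(n,c,round(r['score'],2),np.round([u,v]),np.round(pt(c,u,v,z),3))
print(monitor.get_obs()['clock'])
E
```

```text
{'clock': np.float64(0.0), 'joint_pos': array([ 1.22 ,  0.333, -0.065,  1.461,  0.022,  1.35 , -0.089]), 'joint_velocities': array([-0.001, -0.001,  0.001,  0.   ,  0.   ,  0.   , -0.001]), 'tau': array([ 1.0000e-03, -6.2545e+01,  5.0000e-02, -3.9160e+01,  1.6000e-02,
        1.0000e-02,  0.0000e+00]), 'position': array([ 0.201, -0.591,  0.231]), 'ee_rot': array([-0.698, -0.116,  0.698, -0.115]), 'ft_force': array([0.52 , 0.969, 1.037]), 'torque': array([-0.014,  0.017,  0.012]), 'grip_width': np.float64(1.002)}
side campos [ 0.363 -0.766  0.94 ]
top campos [0.413 0.032 1.329]
nozzle side 0.81 [271. 289.] [ 0.512 -0.191  0.162]
nozzle top 0.67 [387. 234.] [ 0.508 -0.18   0.162]
nozzle top 0.62 [318. 190.] [ 0.608 -0.028  0.162]
clamp_tip side 0.86 [294. 166.] [0.62  0.039 0.261]
clamp_tip side 0.55 [249. 186.] [0.515 0.    0.261]
clamp_tip top 0.87 [280. 175.] [0.623 0.056 0.261]
clamp_tip top 0.43 [380. 236.] [ 0.495 -0.148  0.261]
square_can_mouth side 0.85 [249. 185.] [0.539 0.127 0.15 ]
square_can_mouth top 0.92 [249. 220.] [0.542 0.13  0.15 ]
stand side 0.87 [303. 270.] [ 0.631 -0.036  0.   ]
stand top 0.62 [319. 191.] [ 0.631 -0.039  0.   ]
square_can side 0.61 [250. 228.] [0.539 0.133 0.   ]
square_can top 0.74 [253. 228.] [0.537 0.132 0.   ]
round_tin side 0.86 [224. 259.] [0.454 0.047 0.   ]
round_tin top 0.93 [287. 258.] [0.46  0.044 0.   ]
jar side 0.66 [226. 294.] [ 0.44  -0.059  0.   ]
jar top 0.9 [323. 267.] [ 0.437 -0.047  0.   ]
jar top 0.68 [284. 180.] [0.663 0.051 0.   ]
drip_cup side 0.89 [270. 335.] [ 0.509 -0.19   0.   ]
drip_cup side 0.43 [251. 187.] [0.578 0.29  0.   ]
drip_cup top 0.66 [380. 237.] [ 0.512 -0.191  0.   ]
drip_cup top 0.47 [256. 159.] [0.719 0.124 0.   ]
filter side 0.73 [323. 216.] [0.735 0.129 0.   ]
filter top 0.77 [260. 157.] [0.723 0.115 0.   ]
1.0
```

View pics/side0.png

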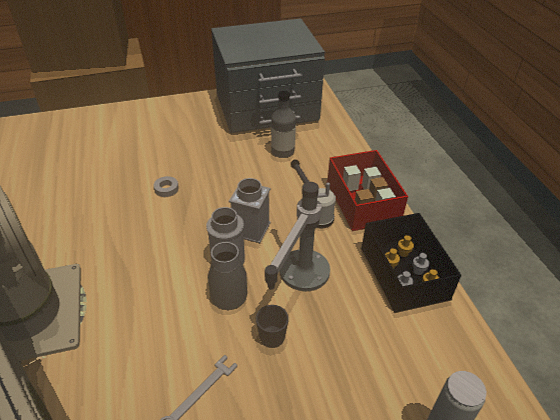

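View pics/top0.png

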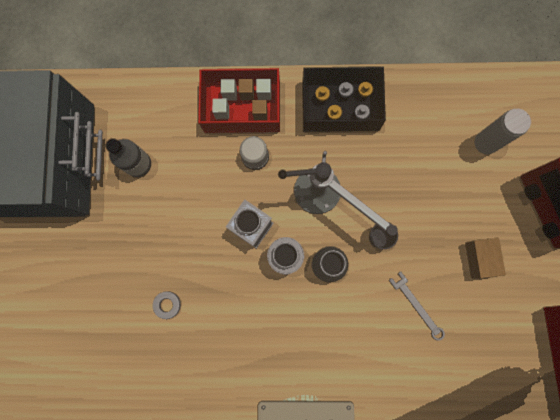

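The side view shows the stand column at (305,230), the nozzle head at (271,275), the clamp ball at (295,164), the square can's neck at (249,187), and the drip cup at (271,325). In the top view the nut is at (323,173), the arm head at (391,231), the ball at (282,174), and the square can's mouth at (248,220). The nozzle pixel in the top view and the measured positions agree with each other to about 1 cm, so I'll refine them using depth.

```bash
python3 - <<'E'
from h import *
im=np.load('/tmp/top0.npz')['im'];im2=np.load('/tmp/side0.npz')['im']
a=cv2.resize(im[135:285,220:420],None,fx=4,fy=4,interpolation=cv2.INTER_CUBIC);cv2.imwrite('pics/topz.png',a)
b=cv2.resize(im2[145:355,195:355],None,fx=2.8,fy=2.8,interpolation=cv2.INTER_CUBIC);cv2.imwrite('pics/sidez.png',b)
# heights from depth
for c in ['top','side']:
    z=np.load(f'/tmp/{c}0.npz');d=z['d'];m=viewer.camera_model(c);K=np.array(m['camera_matrix']);R=np.array(m['R']);t=np.array(m['t'])
    v,u=np.mgrid[:420,:560];P=(np.linalg.inv(K)@np.stack([u.ravel()+0.,v.ravel(),np.ones(u.size)]))*d.ravel();X=(R.T@(P-t[:,None])).T
    X=X[d.ravel()>0]
    np.save(f'/tmp/{c}X.npy',X)
    S=X[(abs(X[:,0]-.6)<.2)&(abs(X[:,1])<.26)]
    for lo,hi,nm in [(.263,.276,'nut top'),(.25,.275,'lever'),(.203,.215,'arm top'),(.144,.155,'rims'),(.075,.09,'filter')]:
        Q=S[(S[:,2]>lo)&(S[:,2]<hi)]
        print(c,nm,len(Q),np.round(Q.mean(0),3),np.round(Q.min(0),3),np.round(Q.max(0),3))
    Q=S[(S[:,2]>.1)]
    print(np.histogram(Q[:,2],bins=np.arange(.1,.3,.01)))
    Q=X[(abs(X[:,0]-.70)<.05)&(abs(X[:,1]+.03)<.05)&(X[:,2]>.03)]; print('peg',len(Q),Q.min(0) if len(Q) else 0,Q.max(0) if len(Q) else 0)
E
```

```text
top nut top 441 [ 0.631 -0.005  0.269] [ 0.617 -0.048  0.263] [0.672 0.06  0.276]
top lever 473 [ 0.631 -0.005  0.268] [ 0.616 -0.048  0.251] [0.672 0.06  0.275]
top arm top 654 [ 0.568 -0.109  0.211] [ 0.501 -0.192  0.203] [ 0.657 -0.009  0.215]
top rims 327 [0.483 0.038 0.15 ] [ 0.417 -0.087  0.144] [0.569 0.161 0.155]
top filter 1166 [0.702 0.063 0.083] [ 0.403 -0.209  0.075] [0.8  0.26 0.09]
(array([  96,  220, 2085,  133,  148,  206,    2,    9,    7,   67,  178,
        701,   17,   11,   33,   19,  302,  154,    0]), array([0.1 , 0.11, 0.12, 0.13, 0.14, 0.15, 0.16, 0.17, 0.18, 0.19, 0.2 ,
       0.21, 0.22, 0.23, 0.24, 0.25, 0.26, 0.27, 0.28, 0.29]))
peg 46 [ 0.65123607 -0.04046425  0.21042211] [ 0.67236642 -0.01738642  0.27471831]
side nut top 279 [ 0.63  -0.017  0.267] [ 0.615 -0.055  0.263] [0.671 0.052 0.272]
side lever 424 [ 0.631 -0.02   0.264] [ 0.615 -0.055  0.25 ] [0.671 0.053 0.272]
side arm top 833 [ 0.572 -0.113  0.21 ] [ 0.5   -0.197  0.203] [ 0.657 -0.013  0.215]
side rims 430 [0.489 0.018 0.148] [ 0.415 -0.092  0.144] [0.643 0.158 0.155]
side filter 1263 [0.661 0.005 0.083] [ 0.403 -0.204  0.075] [0.8   0.259 0.09 ]
(array([ 395,  624, 1062,  477,  603,   52,   49,   60,   70,  185,  493,
        462,   52,   72,   76,   93,  312,   19,    0]), array([0.1 , 0.11, 0.12, 0.13, 0.14, 0.15, 0.16, 0.17, 0.18, 0.19, 0.2 ,
       0.21, 0.22, 0.23, 0.24, 0.25, 0.26, 0.27, 0.28, 0.29]))
peg 110 [ 0.65019297 -0.05452176  0.1617492 ] [ 0.67148503 -0.02418565  0.27225694]
```

```bash
python3 - <<'E'
from h import *
# fits: arm line from top depth, rims
for c in ['top','side']:
    X=np.load(f'/tmp/{c}X.npy')
    S=X[(abs(X[:,0]-.6)<.2)&(abs(X[:,1])<.26)]
    A=S[(S[:,2]>.2)&(S[:,2]<.222)&(np.hypot(S[:,0]-.63,S[:,1]+.037)<.23)]
    if len(A)>10:
        q,s,vt=np.linalg.svd(A[:,:2]-A[:,:2].mean(0));print(c,'arm',len(A),A[:,:2].mean(0),vt[0],s)
        e=A[np.hypot(A[:,0]-.63,A[:,1]+.037)>.18]; print(' head',e.mean(0),len(e))
    N=S[(S[:,2]>.255)]
    print(c,'nut+lever mean', N.mean(0),len(N)); n=N[np.hypot(N[:,0]-.63,N[:,1]+.037)<.03];print(' nut',n.mean(0),len(n)); n=N[np.hypot(N[:,0]-.63,N[:,1]+.037)>.07];print(' ball',n.mean(0) if len(n) else 0,len(n))
    M=S[(S[:,2]>.14)&(S[:,2]<.156)&(np.hypot(S[:,0]-.54,S[:,1]-.13)<.05)]
    print(c,'mouth rim',len(M),M.mean(0), (M.min(0)+M.max(0))/2)
print(monitor.get_obs()['clock'])
E
```

```text
top arm 885 [ 0.57213306 -0.10339317] [-0.60260524 -0.79803943] [1.91627848 0.23382719]
 head [ 0.51054043 -0.18119486  0.21436045] 82
top nut+lever mean [ 0.63072464 -0.00469019  0.26823317] 472
 nut [ 0.6313804  -0.03072539  0.26892627] 246
 ball [0.62520112 0.04790669 0.26813372] 94
top mouth rim 121 [0.54084187 0.13436048 0.14981378] [0.5405475  0.13372481 0.14792744]
side arm 965 [ 0.57494766 -0.11030686] [-0.64831759 -0.76137002] [2.11930373 0.2827993 ]
 head [ 0.51012396 -0.18748259  0.2100793 ] 148
side nut+lever mean [ 0.62988173 -0.01674763  0.26486223] 379
 nut [ 0.62937461 -0.03931641  0.26535294] 223
 ball [0.62229031 0.04308705 0.26466875] 57
side mouth rim 176 [0.53822271 0.12766192 0.14535158] [0.53896651 0.12865065 0.14595152]
1.0
```

View pics/topz.png

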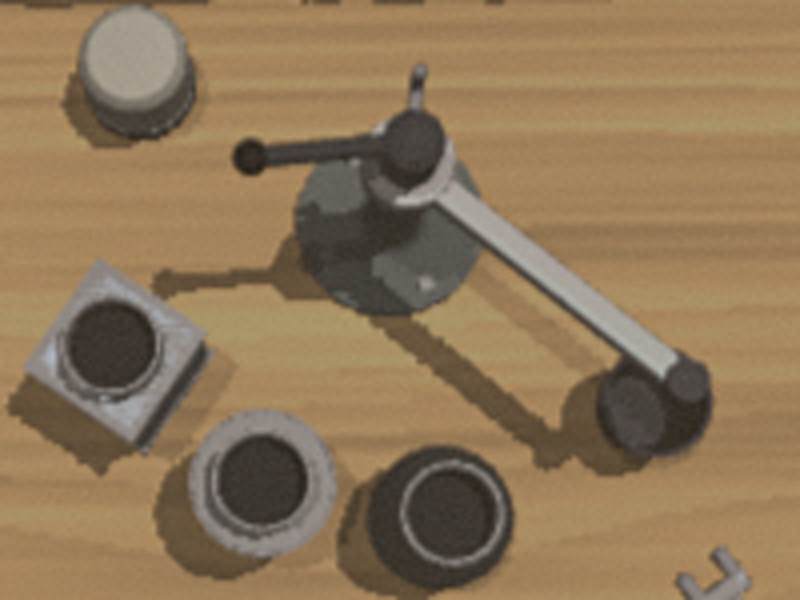

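View pics/sidez.png

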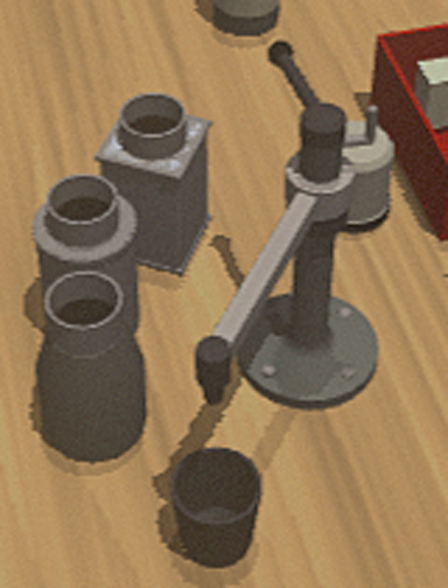

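```bash
python3 - <<'E'
from h import *
from scipy.spatial.transform import Rotation as Ro
o=monitor.get_obs(); print(np.round(Ro.from_quat(o['ee_rot']).as_matrix(),3))
X=np.load('/tmp/topX.npy')
# max height grid of region on the right
for x0 in np.arange(.2,.9,.1):
    print(round(x0,1),[round(float(Q[:,2].max()),2) if len(Q:=X[(X[:,0]>=x0)&(X[:,0]<x0+.1)&(X[:,1]>=y0)&(X[:,1]<y0+.1)]) else None for y0 in np.arange(-.6,.3,.1)])
for c in ['top','side']:
    X=np.load(f'/tmp/{c}X.npy'); Q=X[(X[:,0]>.66)&(X[:,0]<.70)&(abs(X[:,1]+.03)<.03)&(X[:,2]>.1)]; print(c,np.round(Q[np.argsort(Q[:,2])][::5],3))
E
```

```text
[[ 0.     0.322 -0.947]
 [-0.    -0.947 -0.322]
 [-1.     0.    -0.   ]]
0.2 [0.07, 0.01, 0.02, 0.01, 0.01, 0.01, 0.01, 0.01, 0.01]
0.3 [0.08, 0.01, 0.01, 0.02, 0.01, 0.01, 0.01, 0.01, 0.01]
0.4 [0.01, 0.08, 0.03, 0.08, 0.08, 0.16, 0.16, 0.13, 0.01]
0.5 [0.16, 0.08, 0.01, 0.07, 0.22, 0.22, 0.13, 0.16, 0.01]
0.6 [0.21, 0.01, 0.01, 0.01, 0.01, 0.28, 0.27, 0.09, 0.01]
0.7 [0.01, 0.2, 0.01, 0.01, 0.1, 0.1, 0.1, 0.1, 0.1]
0.8 [0.01, 0.01, 0.01, 0.01, 0.1, 0.1, 0.1, 0.08, 0.1]
top [[ 0.665 -0.04   0.242]
 [ 0.66  -0.033  0.244]
 [ 0.664 -0.033  0.248]
 [ 0.665 -0.037  0.252]
 [ 0.667 -0.034  0.264]
 [ 0.67  -0.034  0.269]
 [ 0.669 -0.036  0.273]]
side [[ 0.667 -0.042  0.236]
 [ 0.668 -0.045  0.241]
 [ 0.666 -0.043  0.242]
 [ 0.671 -0.041  0.245]
 [ 0.665 -0.044  0.249]
 [ 0.667 -0.04   0.251]
 [ 0.664 -0.04   0.254]
 [ 0.664 -0.041  0.26 ]
 [ 0.667 -0.044  0.262]
 [ 0.664 -0.045  0.266]
 [ 0.664 -0.043  0.269]]
```

>>> send_rows --grip '[255,255,255,255,255]' --pt "0 -10 -20" --pt "0 -25 -48" --pt "0 -42 -82" --pt "0 -59 -115" --pt "0 -76 -148" --twist '[4,8,12,16,18.8]' --newtons 20

```text
clock: 1.42
position: [0.3178, -0.4708, 0.2314]
ee_rot: [0.707, -0.002, -0.707, -0.001]
ft_force: [1.8, -1.0, -0.0]
grip_width: 0.3
```

```bash
cat >> h.py <<'E'
from scipy.spatial.transform import Rotation as Ro
def st():
    o=monitor.get_obs(); print('t',round(float(o['clock']),2),'p',np.round(o['position'],4),'f',np.round(o['ft_force'],1),'g',round(float(o['grip_width']),2),'j',np.round(o['joint_pos'],2)); print(np.round(Ro.from_quat(o['ee_rot']).as_matrix(),3).tolist()); return o
E
python3 -c "
from h import *
st()"
```

```text
t 1.42 p [ 0.3178 -0.4708  0.2314] f [ 1.8 -1.  -0. ] g 0.3 j [ 1.    0.21 -0.12  1.61  0.03  1.32 -0.7 ]
[[0.0, -0.004, -1.0], [-0.0, -1.0, 0.004], [-1.0, 0.0, -0.0]]
```

>>> send_rows --grip '[255,255,255,255,255]' --pt "0 -27 -26" --pt "0 -54 -52" --pt "0 -81 -78" --pt "0 -108 -104" --pt "0 -135 -130" --twist '[0,0,0,0,0]'

```text
clock: 1.83
position: [0.4479, -0.3357, 0.2316]
ee_rot: [0.707, -0.0, -0.707, 0.0]
ft_force: [-0.3, -0.5, -0.4]
grip_width: -0.001
```

>>> send_rows --grip '[255,255,255,255,255]' --pt "0 -28 -28" --pt "0 -57 -57" --pt "0 -86 -86" --pt "0 -115 -115" --pt "0 -135 -135" --twist '[0,0,0,0,0]'

```text
clock: 2.25
position: [0.5842, -0.1983, 0.2314]
ee_rot: [0.707, 0.001, -0.707, 0.001]
ft_force: [0.2, -0.5, 1.2]
grip_width: -0.002
```

```bash
python3 -c "
from h import *
st()
im,d=grab('side','side1'); cv2.imwrite('pics/side1z.png',cv2.resize(im[60:380,180:420],None,fx=1.8,fy=1.8))"
```

```text
t 2.25 p [ 0.5842 -0.1983  0.2314] f [ 0.2 -0.5  1.2] g -0.0 j [ 0.53  0.34 -0.36  1.47  0.12  1.36 -1.4 ]
[[0.001, 0.003, -1.0], [0.001, -1.0, -0.003], [-1.0, -0.001, -0.001]]
```

View pics/side1z.png

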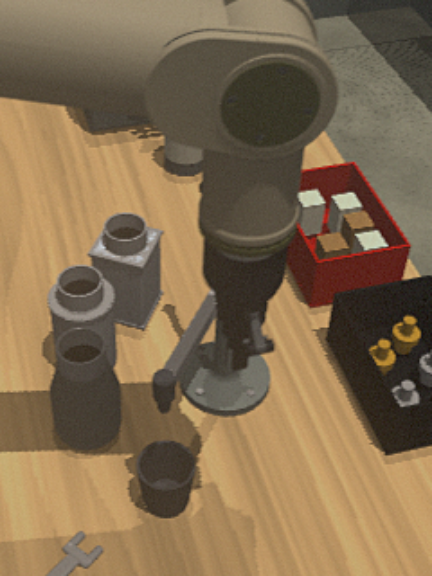

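The gripper is shut and stands on the far-right side of the spout arm, clear of it (fingertips near (255,345) in the crop). Next I'll go down and work out the arc.

>>> send_rows --grip '[255,255,255,255,255]' --pt "13 0 0" --pt "27 0 0" --pt "41 0 0" --pt "53 0 0" --pt "53 0 0" --twist '[0,0,0,0,0]'

```text
clock: 2.72
position: [0.58, -0.2029, 0.1751]
ee_rot: [-0.706, 0.0, 0.709, 0.001]
ft_force: [0.0, -0.4, 0.1]
grip_width: 0.002
```

```bash
python3 -c "
from h import *
o=st(); p=o['position']
ax=np.array([.630,-.036])
for th in list(range(236,117,-6)):
    a=np.radians(th);u=np.array([np.cos(a),np.sin(a)]);n=np.array([np.sin(a),-np.cos(a)])
    h=11*abs(n[0])+14.5*abs(n[1]); q=ax+.15*u-(8+h)/1000*n; print(th,np.round(q,4),'tool y,z from now',np.round([-(q[1]-p[1])*1e3,-(q[0]-p[0])*1e3],0))
"
```

```text
t 2.72 p [ 0.58   -0.2029  0.1751] f [ 0.  -0.4  0.1] g 0.0 j [ 0.54  0.37 -0.35  1.55  0.13  1.25 -1.4 ]
[[-0.004, -0.002, -1.0], [0.001, -1.0, 0.002], [-1.0, -0.001, 0.004]]
236 [ 0.567  -0.1745] tool y,z from now [-28.  13.]
230 [ 0.5533 -0.1675] tool y,z from now [-35.  27.]
224 [ 0.5402 -0.159 ] tool y,z from now [-44.  40.]
218 [ 0.5279 -0.149 ] tool y,z from now [-54.  52.]
212 [ 0.5166 -0.1376] tool y,z from now [-65.  63.]
206 [ 0.5065 -0.125 ] tool y,z from now [-78.  74.]
200 [ 0.4977 -0.1112] tool y,z from now [-92.  82.]
194 [ 0.4904 -0.0963] tool y,z from now [-107.   90.]
188 [ 0.4848 -0.0805] tool y,z from now [-122.   95.]
182 [ 0.4809 -0.0641] tool y,z from now [-139.   99.]
176 [ 0.4787 -0.0487] tool y,z from now [-154.  101.]
170 [ 0.4781 -0.0338] tool y,z from now [-169.  102.]
164 [ 0.4789 -0.0187] tool y,z from now [-184.  101.]
158 [ 0.4813 -0.0035] tool y,z from now [-199.   99.]
152 [0.4854 0.0115] tool y,z from now [-214.   95.]
146 [0.491  0.0262] tool y,z from now [-229.   89.]
140 [0.4983 0.0404] tool y,z from now [-243.   82.]
134 [0.5071 0.0539] tool y,z from now [-257.   73.]
128 [0.5175 0.0664] tool y,z from now [-269.   63.]
122 [0.5293 0.078 ] tool y,z from now [-281.   51.]
```

>>> send_rows --grip '[255,255,255,255,255]' --pt "0 -9 7" --pt "0 -19 14" --pt "0 -29 22" --pt "0 -37 31" --pt "0 -44 40" --twist '[0,0,0,0,0]'

```text
clock: 3.13
position: [0.5419, -0.1585, 0.179]
ee_rot: [0.708, -0.001, -0.707, -0.0]
ft_force: [3.2, -0.9, 0.5]
grip_width: -0.006
```

```bash
python3 -c "
from h import *
o=st()
im,d=grab('side','side2'); cv2.imwrite('pics/side2z.png',cv2.resize(im[60:380,180:420],None,fx=1.8,fy=1.8))"
```

```text
t 3.13 p [ 0.5419 -0.1585  0.179 ] f [ 3.2 -0.9  0.5] g -0.01 j [ 0.53  0.26 -0.38  1.68  0.1   1.22 -1.45]
[[0.002, -0.001, -1.0], [-0.001, -1.0, 0.001], [-1.0, 0.001, -0.002]]
```

View pics/side2z.png

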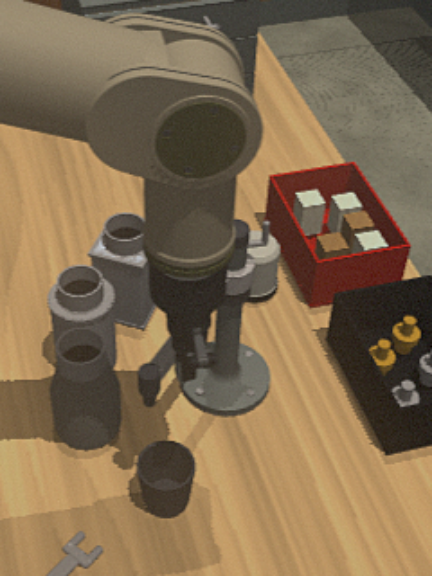

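The spout arm has moved with the finger: the head is at (150,380) in the crop, force about 3 N. I'll carry on round the arc.

>>> send_rows --grip '[255,255,255,255,255]' --pt "0 -7 8" --pt "0 -14 16" --pt "0 -21 24" --pt "0 -30 30" --pt "0 -39 37" --twist '[0,0,0,0,0]'

```text
clock: 3.6
position: [0.5045, -0.1187, 0.1785]
ee_rot: [0.707, -0.0, -0.707, -0.0]
ft_force: [2.0, -0.8, 0.1]
grip_width: -0.001
```

>>> send_rows --grip '[255,255,255,255,255]' --pt "0 -9 6" --pt "0 -19 11" --pt "0 -29 15" --pt "0 -40 19" --pt "0 -51 22" --twist '[0,0,0,0,0]'

```text
clock: 4.02
position: [0.4825, -0.0671, 0.1783]
ee_rot: [-0.707, 0.0, 0.707, -0.0]
ft_force: [2.4, -1.9, -0.3]
grip_width: -0.003
```

>>> send_rows --grip '[255,255,255,255,255]' --pt "0 -11 2" --pt "0 -21 3" --pt "0 -31 4" --pt "0 -41 4" --pt "0 -51 3" --twist '[0,0,0,0,0]'

```text
clock: 4.43
position: [0.4799, -0.0163, 0.1782]
ee_rot: [-0.707, 0.0, 0.707, 0.0]
ft_force: [1.6, -1.8, 0.3]
grip_width: -0.004
```

```bash
python3 -c "
from h import *
o=st()
im,d=grab('side','side3'); cv2.imwrite('pics/side3z.png',cv2.resize(im[60:380,180:420],None,fx=1.8,fy=1.8))"
```

```text
t 4.43 p [ 0.4799 -0.0163  0.1782] f [ 1.6 -1.8  0.3] g -0.0 j [ 0.42  0.08 -0.5   1.88  0.04  1.19 -1.67]
[[-0.0, -0.001, -1.0], [-0.0, -1.0, 0.001], [-1.0, 0.0, 0.0]]
```

View pics/side3z.png

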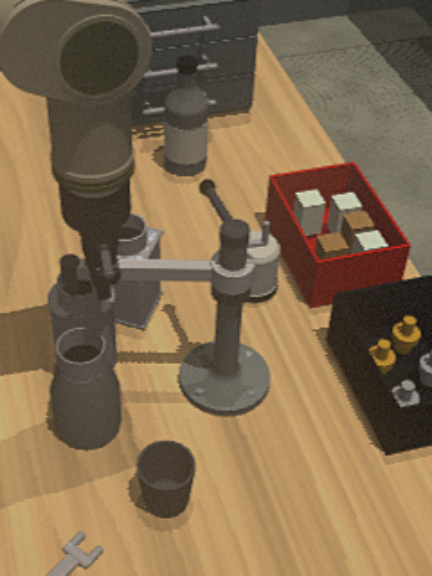

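>>> send_rows --grip '[255,255,255,255,255]' --pt "0 -12 -1" --pt "0 -23 -4" --pt "0 -33 -7" --pt "0 -43 -11" --pt "0 -52 -16" --twist '[0,0,0,0,0]'

```text
clock: 4.9
position: [0.4962, 0.0356, 0.1782]
ee_rot: [-0.707, 0.0, 0.707, 0.0]
ft_force: [-0.1, -2.8, -0.8]
grip_width: -0.0
```

>>> send_rows --grip '[255,255,255,255,255]' --pt "0 -9 -5" --pt "0 -18 -11" --pt "0 -24 -16" --pt "0 -31 -22" --pt "0 -31 -22" --twist '[0,0,0,0,0]'

```text
clock: 5.32
position: [0.5189, 0.0677, 0.1782]
ee_rot: [0.707, 0.001, -0.707, -0.0]
ft_force: [0.6, -0.7, -0.0]
grip_width: 0.0
```

```bash
cat >> h.py <<'E'
def arms(tag):
    for c in ['side','top']:
        im,d=grab(c,c+tag)
        cr=im[140:300,195:355] if c=='side' else im[140:280,210:350]
        cv2.imwrite(f'pics/{c}{tag}z.png',cv2.resize(cr,None,fx=3.5,fy=3.5,interpolation=cv2.INTER_CUBIC))
        for n,z in [('nozzle',.162),('square_can_mouth',.15),('clamp_tip',.261)]:
            for r in viewer.spot_point(n,c)[:2]:
                u,v=r['position'];P=pt(c,u,v,z);print(n,c,round(r['score'],2),np.round([u,v],1),np.round(P,4),'ang',np.round(np.degrees(np.arctan2(P[1]+.036,P[0]-.63)),1),'r',round(float(np.hypot(P[1]+.036,P[0]-.63)),3))
E
python3 -c "
from h import *
o=st()
arms('4')"
```

```text
t 5.32 p [0.5189 0.0677 0.1782] f [ 0.6 -0.7 -0. ] g 0.0 j [ 0.29  0.19 -0.56  1.77  0.11  1.21 -1.87]
[[0.0, 0.001, -1.0], [0.001, -1.0, -0.001], [-1.0, -0.001, -0.0]]
nozzle side 0.87 [239.2 191.7] [0.5101 0.0978 0.162 ] ang 131.9 r 0.18
square_can_mouth side 0.19 [295.3 165.5] [0.6673 0.1717 0.15  ] ang 79.8 r 0.211
clamp_tip side 0.61 [296.1 164.8] [0.6268 0.0417 0.261 ] ang 92.4 r 0.078
clamp_tip side 0.16 [249.7 183.5] [0.5174 0.0071 0.261 ] ang 159.1 r 0.121
clamp_tip top 0.86 [281.  175.5] [0.6223 0.0534 0.261 ] ang 94.9 r 0.09
```

View pics/side4z.png

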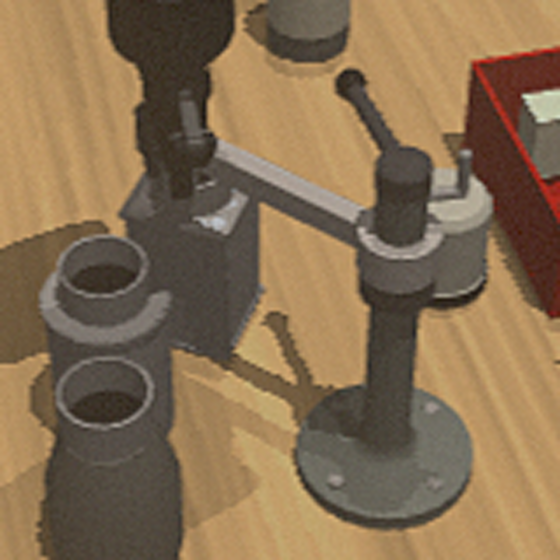

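View pics/top4z.png

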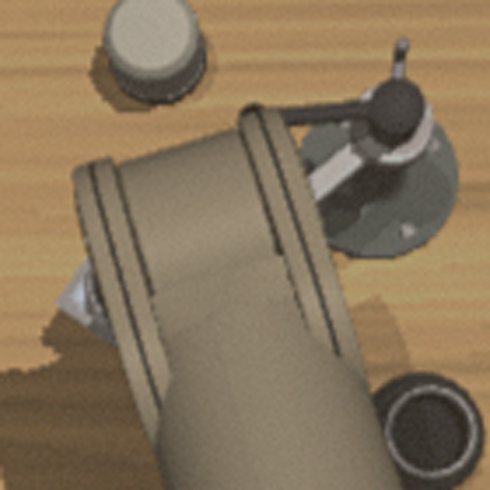

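Both views show the nozzle head just before the can's neck: side crop (190,150), with the bar from there to the collar at (400,225). I'll measure the bar's angle from depth.

```bash
cat >> h.py <<'E'
def bar(f,c,th0,ax=np.array([.630,-.036])):
    d=np.load(f'/tmp/{f}.npz')['d'];m=viewer.camera_model(c);K=np.array(m['camera_matrix']);R=np.array(m['R']);t=np.array(m['t'])
    v,u=np.mgrid[:420,:560];P=(np.linalg.inv(K)@np.stack([u.ravel()+0.,v.ravel(),np.ones(u.size)]))*d.ravel();X=(R.T@(P-t[:,None])).T[d.ravel()>0]
    S=X[(X[:,2]>.206)&(X[:,2]<.216)]
    a=np.radians(th0)
    for _ in range(6):
        w=S[:,:2]-ax; r=w@[np.cos(a),np.sin(a)]; l=w@[-np.sin(a),np.cos(a)]
        k=(r>.05)&(r<.175)&(abs(l)<(.03 if _<3 else .013)); 
        p=np.polyfit(r[k],l[k],1); a+=np.arctan(p[0]) if _>0 else np.mean(l[k])/.11
    print(f,'bar angle',round(float(np.degrees(a)),2),'offset mm',round(p[1]*1e3,1),'n',k.sum(),'r',r[k].min().round(3),r[k].max().round(3),'dir-from-axis',round(float(np.degrees(a+np.mean(l[k])/np.mean(r[k]))),2))
E
python3 -c "
from h import *
bar('side0','side',231);bar('top0','top',231);bar('side4','side',128);bar('top4','top',128)"
```

```text
side0 bar angle 230.71 offset mm 2.8 n 393 r 0.05 0.175 dir-from-axis 232.09
top0 bar angle 230.44 offset mm 0.6 n 441 r 0.05 0.174 dir-from-axis 230.73
side4 bar angle 128.7 offset mm 1.9 n 207 r 0.051 0.138 dir-from-axis 129.9Traceback (most recent call last):
  File "<string>", line 3, in <module>
    bar('side0','side',231);bar('top0','top',231);bar('side4','side',128);bar('top4','top',128)
                                                                          ~~~^^^^^^^^^^^^^^^^^^
  File "h.py", line 31, in bar
    p=np.polyfit(r[k],l[k],1); a+=np.arctan(p[0]) if _>0 else np.mean(l[k])/.11
    raise TypeError("expected non-empty vector for x")
TypeError: expected non-empty vector for x
```

>>> send_rows --grip '[255,255,255,255,255]' --pt "0 -5 -5" --pt "0 -9 -9" --pt "0 -13 -14" --pt "0 -16 -17" --pt "0 -16 -17" --twist '[0,0,0,0,0]'

```text
clock: 6.13
position: [0.5357, 0.0829, 0.1782]
ee_rot: [0.707, 0.001, -0.707, -0.0]
ft_force: [-0.5, -0.5, -0.4]
grip_width: -0.001
```

```bash
python3 -c "
from h import *
o=st()
grab('side','side5');bar('side5','side',119)"
```

```text
t 6.13 p [0.5357 0.0829 0.1782] f [-0.5 -0.5 -0.4] g -0.0 j [ 0.26  0.24 -0.57  1.73  0.13  1.22 -1.91]
[[0.0, 0.001, -1.0], [0.001, -1.0, -0.001], [-1.0, -0.001, -0.0]]
side5 bar angle 120.55 offset mm 1.7 n 204 r 0.05 0.139 dir-from-axis 121.61
```

>>> send_rows --grip '[255,255,255,255,255]' --pt "0 12 15" --pt "0 30 35" --pt "-20 60 60" --pt "-40 90 80" --pt "-60 120 90" --twist '[0,0,0,0,0]'

```text
clock: 6.6
position: [0.4429, -0.0384, 0.2389]
ee_rot: [-0.707, -0.001, 0.707, -0.0]
ft_force: [2.2, -0.2, -0.6]
grip_width: 0.0
```

>>> send_rows --grip '[255,255,255,255,255]' --pt "0 30 0" --pt "0 60 0" --pt "0 85 0" --pt "0 110 0" --pt "0 110 0" --twist '[0,0,0,0,0]'

```text
clock: 7.02
position: [0.4443, -0.153, 0.2382]
ee_rot: [0.707, -0.003, -0.707, -0.002]
ft_force: [-0.2, -0.4, -0.4]
grip_width: 0.005
```

```bash
python3 -c "
from h import *
o=st()
arms('6');bar('side6','side',119);bar('top6','top',119)"
```

```text
t 7.02 p [ 0.4443 -0.153   0.2382] f [-0.2 -0.4 -0.4] g 0.0 j [ 0.58  0.   -0.34  1.83  0.    1.31 -1.34]
[[0.0, -0.006, -1.0], [-0.001, -1.0, 0.006], [-1.0, 0.001, -0.0]]
nozzle side 0.92 [246.6 187.4] [0.5299 0.1082 0.162 ] ang 124.8 r 0.175
nozzle side 0.71 [269.3 336. ] [ 0.4824 -0.2898  0.162 ] ang -120.2 r 0.294
square_can_mouth side 0.75 [246.9 189. ] [0.5319 0.1159 0.15  ] ang 122.8 r 0.181
clamp_tip side 0.65 [297.2 164.3] [0.6295 0.0427 0.261 ] ang 90.3 r 0.079
clamp_tip side 0.61 [243.7 184.7] [0.5047 0.0065 0.261 ] ang 161.3 r 0.132
nozzle top 0.57 [251.6 224.3] [0.5306 0.1221 0.162 ] ang 122.2 r 0.187
square_can_mouth top 0.59 [248.6 218.9] [0.5442 0.1299 0.15  ] ang 117.3 r 0.187
clamp_tip top 0.71 [282.7 176.5] [0.6202 0.0499 0.261 ] ang 96.5 r 0.086
side6 bar angle 120.89 offset mm 1.1 n 277 r 0.051 0.173 dir-from-axis 121.48
top6 bar angle 121.36 offset mm -3.7 n 424 r 0.05 0.175 dir-from-axis 119.46
```

View pics/side6z.png

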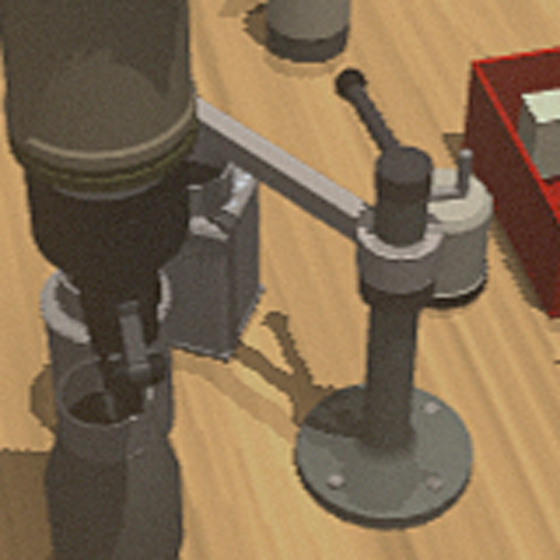

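View pics/top6z.png

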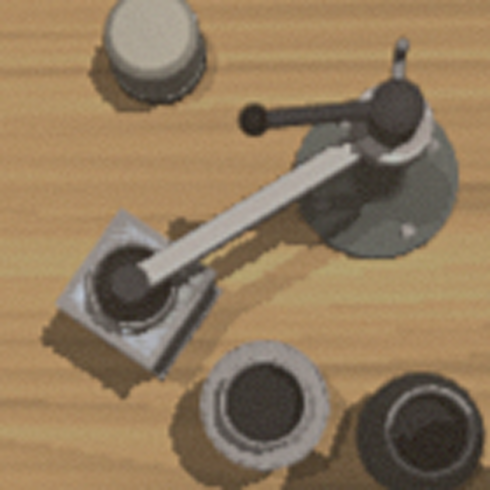

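The top view now shows the nozzle head at (129,279) in the crop, above the square can's mouth at about (132,286). I'll turn those into positions.

```bash
python3 -c "
from h import *
H=pt('top',246.9,219.7,.214);M=pt('top',247.75,221.25,.15);N=pt('top',220+414/4,135+145/4,.27)
print(H,M,N)
f=lambda P,A:(np.degrees(np.arctan2(P[1]-A[1],P[0]-A[0])),np.hypot(*(P-A)[:2]))
for A in (N,np.array([.63,-.036,0])): print(f(H,A),f(M,A))
# fit mouth dark disc / rim in the first top image
im=np.load('/tmp/top0.npz')['im'];X=np.load('/tmp/top0.npz')['d']
g=cv2.cvtColor(im,cv2.COLOR_BGR2GRAY)
lab,n=None,None
m=(g<75).astype(np.uint8);num,l,s,c=cv2.connectedComponentsWithStats(m)
k=l[221,248];print('hole',c[k],s[k])
c=viewer.regions_of('square_can_mouth','top')
"
```

```text
[0.53539157 0.12826426 0.214     ] [0.53883199 0.13185354 0.15      ] [ 0.62867714 -0.03445374  0.27      ]
(np.float64(119.82547417642778), np.float64(0.1875615785795915)) (np.float64(118.37950897016078), np.float64(0.18902449854475473))
(np.float64(119.93990438179841), np.float64(0.18956134418604378)) (np.float64(118.50816633347239), np.float64(0.19101417762460293))
hole [247.47860963 220.69786096] [237 210  22  22 374]
```

The nozzle is 5–8 mm short of the mouth's centre. It's already inside the opening, but I'll nudge it about 2° further to centre it.

>>> send_rows --grip '[255,255,255,255,255]' --pt "0 -30 0" --pt "0 -60 0" --pt "0 -90 -3" --pt "0 -120 -8" --pt "0 -145 -15" --twist '[0,0,0,0,0]'

```text
clock: 7.88
position: [0.4598, -0.0007, 0.2386]
ee_rot: [0.707, 0.0, -0.707, 0.0]
ft_force: [0.5, -0.4, -0.0]
grip_width: 0.001
```

>>> send_rows --grip '[255,255,255,255,255]' --pt "10 -20 -12" --pt "25 -40 -25" --pt "40 -58 -37" --pt "60 -72 -46" --pt "60 -72 -46" --twist '[0,0,0,0,0]'

```text
clock: 8.3
position: [0.5052, 0.0721, 0.1749]
ee_rot: [-0.706, -0.002, 0.709, -0.001]
ft_force: [-1.4, 0.0, -0.7]
grip_width: -0.003
```

```bash
python3 -c "
from h import *
o=st();p=o['position'];print(np.round((np.array([.5400,.0855])-p[:2])*1e3,1))"
```

```text
t 8.3 p [0.5052 0.0721 0.1749] f [-1.4  0.  -0.7] g -0.0 j [ 0.31  0.17 -0.59  1.81  0.1   1.2  -1.87]
[[-0.004, 0.004, -1.0], [0.002, -1.0, -0.004], [-1.0, -0.002, 0.004]]
[34.8 13.4]
```

>>> send_rows --grip '[255,255,255,255,255]' --pt "0 -3 -8" --pt "0 -6 -16" --pt "0 -9 -22" --pt "0 -11 -27" --pt "0 -11 -27" --twist '[0,0,0,0,0]'

```text
clock: 8.72
position: [0.5342, 0.0799, 0.1789]
ee_rot: [0.708, -0.0, -0.707, -0.0]
ft_force: [0.3, 1.4, -0.2]
grip_width: 0.007
```

```bash
python3 -c "
from h import *
o=st();p=o['position'];print(np.round((np.array([.5400,.0855])-p[:2])*1e3,1))
grab('side','side7');bar('side7','side',119)"
```

```text
t 8.72 p [0.5342 0.0799 0.1789] f [ 0.3  1.4 -0.2] g 0.01 j [ 0.28  0.23 -0.58  1.73  0.14  1.22 -1.91]
[[0.001, -0.001, -1.0], [0.0, -1.0, 0.001], [-1.0, -0.0, -0.001]]
[5.8 5.6]
side7 bar angle 120.55 offset mm 1.8 n 206 r 0.051 0.14 dir-from-axis 121.66
```

>>> send_rows --grip '[255,255,255,255,255]' --pt "0 -1.5 -1.5" --pt "0 -3 -3" --pt "0 -4.5 -4.5" --pt "0 -5.5 -5.5" --pt "0 -5.5 -5.5" --twist '[0,0,0,0,0]'

```text
clock: 9.18
position: [0.5386, 0.0853, 0.1783]
ee_rot: [-0.707, 0.0, 0.707, 0.0]
ft_force: [-1.1, -1.1, 0.8]
grip_width: -0.003
```

```bash
python3 -c "
from h import *
o=st()
grab('side','side8');bar('side8','side',119)"
```

```text
t 9.18 p [0.5386 0.0853 0.1783] f [-1.1 -1.1  0.8] g -0.0 j [ 0.27  0.25 -0.59  1.72  0.14  1.22 -1.92]
[[-0.0, -0.0, -1.0], [-0.0, -1.0, 0.0], [-1.0, 0.0, 0.0]]
side8 bar angle 118.88 offset mm 2.0 n 195 r 0.05 0.137 dir-from-axis 119.6
```

Bar angle is now about 118.9°, against a mouth at about 118.4°. Next I'll back off, rise, and go round to the clamp lever.

>>> send_rows --grip '[255,255,255,255,255]' --pt "0 12 14" --pt "0 25 28" --pt "-38 25 28" --pt "-78 30 10" --pt "-112 38 -8" --twist '[0,0,0,0,0]'

```text
clock: 9.65
position: [0.5458, 0.0481, 0.2924]
ee_rot: [0.707, 0.0, -0.707, 0.001]
ft_force: [1.3, 0.2, 0.0]
grip_width: -0.0
```

>>> send_rows --grip '[255,255,255,255,255]' --pt "0 5 -10" --pt "10 11 -22" --pt "30 11 -22" --pt "46 11 -22" --pt "46 11 -22" --twist '[0,0,0,0,0]'

```text
clock: 10.07
position: [0.5672, 0.0361, 0.2409]
ee_rot: [-0.705, 0.0, 0.709, 0.0]
ft_force: [0.4, -0.5, -0.3]
grip_width: -0.0
```

```bash
python3 -c "
from h import *
o=st()
arms('9');bar('side9','side',119)"
```

```text
t 10.07 p [0.5672 0.0361 0.2409] f [ 0.4 -0.5 -0.3] g -0.0 j [ 0.33  0.25 -0.56  1.57  0.13  1.36 -1.82]
[[-0.005, -0.0, -1.0], [0.0, -1.0, 0.0], [-1.0, -0.0, 0.005]]
nozzle side 0.91 [248.5 183.9] [0.5369 0.1192 0.162 ] ang 121.0 r 0.181
square_can_mouth side 0.92 [248.6 183.3] [0.5403 0.1349 0.15  ] ang 117.7 r 0.193
square_can_mouth side 0.71 [294.4 167.4] [0.663  0.1651 0.15  ] ang 80.7 r 0.204
clamp_tip side 0.55 [295.7 166.8] [0.624  0.0354 0.261 ] ang 94.8 r 0.072
clamp_tip side 0.42 [301.3 271.9] [ 0.5518 -0.2418  0.261 ] ang -110.8 r 0.22
nozzle top 0.55 [246.9 221.6] [0.5368 0.1327 0.162 ] ang 118.9 r 0.193
square_can_mouth top 0.91 [247.  220.7] [0.5401 0.1336 0.15  ] ang 117.9 r 0.192
side9 bar angle 120.22 offset mm 0.8 n 255 r 0.051 0.175 dir-from-axis 120.64
```

View pics/side9z.png

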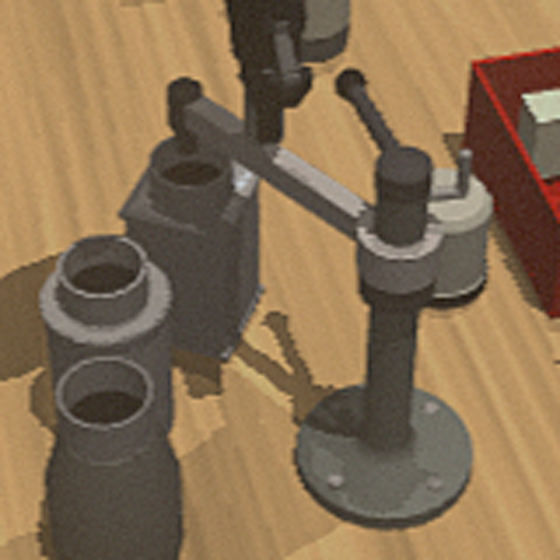

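View pics/top9z.png

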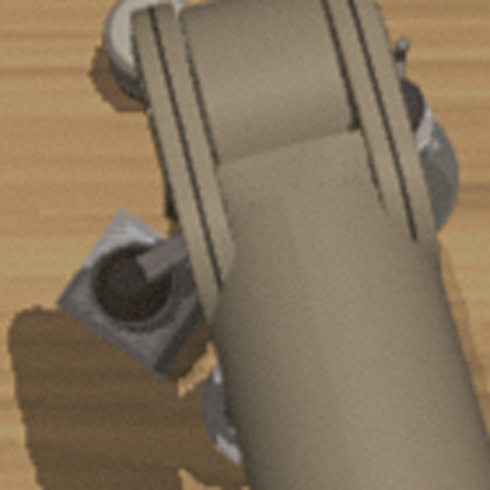

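The side view shows the nozzle (190,140) right above the square can's neck (190,170). The fingertip is on the near side of the lever, touching nothing. Now I'll compute the lever arc.

```bash
python3 -c "
from h import *
o=st(); p=o['position']
ax=np.array([.630,-.036])
for th in list(range(98,0,-6)):
    a=np.radians(th);u=np.array([np.cos(a),np.sin(a)]);n=np.array([np.sin(a),-np.cos(a)])
    h=11*abs(n[0])+14.5*abs(n[1]); q=ax+.064*u-(6+h)/1000*n; print(th,np.round(q,4),'tool y,z from now',np.round([-(q[1]-p[1])*1e3,-(q[0]-p[0])*1e3],0))
"
```

```text
t 10.47 p [0.5688 0.0365 0.2451] f [0.2 0.4 0.4] g 0.01 j [ 0.33  0.25 -0.56  1.57  0.13  1.36 -1.82]
[[0.001, -0.0, -1.0], [-0.0, -1.0, 0.0], [-1.0, 0.0, -0.001]]
98 [0.6024 0.0247] tool y,z from now [ 12. -34.]
92 [0.6103 0.0274] tool y,z from now [  9. -41.]
86 [0.6165 0.0291] tool y,z from now [  7. -48.]
80 [0.6221 0.0304] tool y,z from now [  6. -53.]
74 [0.6279 0.0312] tool y,z from now [  5. -59.]
68 [0.6339 0.0314] tool y,z from now [  5. -65.]
62 [0.6402 0.0311] tool y,z from now [  5. -71.]
56 [0.6465 0.03  ] tool y,z from now [  6. -78.]
50 [0.6529 0.0283] tool y,z from now [  8. -84.]
44 [0.6593 0.0258] tool y,z from now [ 11. -90.]
38 [0.6655 0.0225] tool y,z from now [ 14. -97.]
32 [0.6715 0.0184] tool y,z from now [  18. -103.]
26 [0.6771 0.0135] tool y,z from now [  23. -108.]
20 [0.6821 0.0079] tool y,z from now [  29. -113.]
14 [0.6866 0.0015] tool y,z from now [  35. -118.]
8 [ 0.6903 -0.0054] tool y,z from now [  42. -122.]
2 [ 0.6932 -0.0129] tool y,z from now [  49. -124.]
```

>>> send_rows --grip '[255,255,255,255,255]' --pt "3 4 -9" --pt "3 8 -18" --pt "3 10 -27" --pt "3 10 -36" --pt "3 8 -44" --twist '[0,0,0,0,0]'

```text
clock: 10.88
position: [0.6135, 0.0273, 0.2408]
ee_rot: [-0.707, 0.001, 0.707, 0.0]
ft_force: [-3.3, -2.6, -0.6]
grip_width: -0.001
```

>>> send_rows --grip '[255,255,255,255,255]' --pt "0 -2 -6" --pt "0 -3 -12" --pt "0 -3 -18" --pt "0 -3 -24" --pt "0 -3 -30" --twist '[0,0,0,0,0]'

```text
clock: 11.3
position: [0.6429, 0.0315, 0.2412]
ee_rot: [-0.707, -0.0, 0.707, -0.0]
ft_force: [-3.9, -0.6, 0.2]
grip_width: -0.002
```

```bash
python3 -c "
from h import *
o=st()
im,d=grab('side','side10'); cv2.imwrite('pics/side10z.png',cv2.resize(im[60:300,180:400],None,fx=2.4,fy=2.4))"
```

```text
t 11.3 p [0.6429 0.0315 0.2412] f [-3.9 -0.6  0.2] g -0.0 j [ 0.27  0.42 -0.53  1.37  0.21  1.41 -1.83]
[[-0.0, 0.0, -1.0], [0.0, -1.0, -0.0], [-1.0, -0.0, 0.0]]
```

View pics/side10z.png

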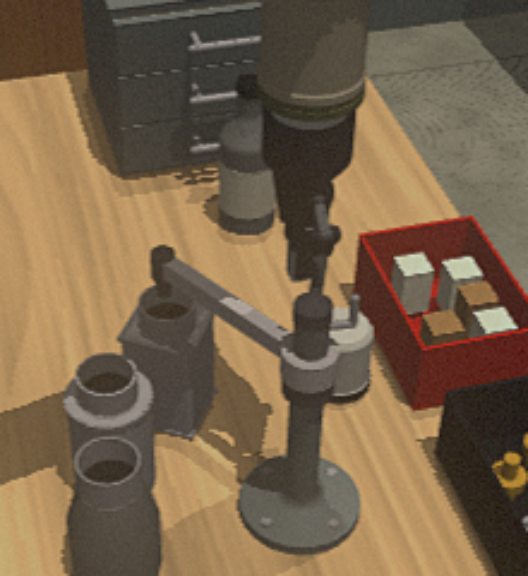

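The finger is pushing the lever round (about 60° now) at about 4 N, and the spout is still over the can. I'll continue.

>>> send_rows --grip '[255,255,255,255,255]' --pt "0 1 -5" --pt "0 3 -10" --pt "0 6 -16" --pt "0 9 -23" --pt "0 13 -29" --twist '[0,0,0,0,0]'

```text
clock: 11.77
position: [0.6719, 0.0187, 0.2413]
ee_rot: [-0.707, -0.0, 0.707, 0.0]
ft_force: [-4.5, 1.9, 0.6]
grip_width: -0.002
```

>>> send_rows --grip '[255,255,255,255,255]' --pt "0 2 -2" --pt "0 4 -4" --pt "0 6 -6" --pt "0 8 -8" --pt "0 8 -8" --twist '[0,0,0,0,0]'

```text
clock: 12.18
position: [0.6799, 0.0098, 0.2413]
ee_rot: [0.707, -0.0, -0.707, -0.0]
ft_force: [-1.8, 0.6, 0.7]
grip_width: 0.0
```

```bash
python3 -c "
from h import *
o=st()
im,d=grab('side','side11'); cv2.imwrite('pics/side11z.png',cv2.resize(im[60:300,180:400],None,fx=2.4,fy=2.4))"
```

```text
t 12.18 p [0.6799 0.0098 0.2413] f [-1.8  0.6  0.7] g 0.0 j [ 0.26  0.5  -0.51  1.26  0.24  1.44 -1.8 ]
[[0.001, -0.001, -1.0], [-0.0, -1.0, 0.001], [-1.0, 0.0, -0.001]]
```

View pics/side11z.png

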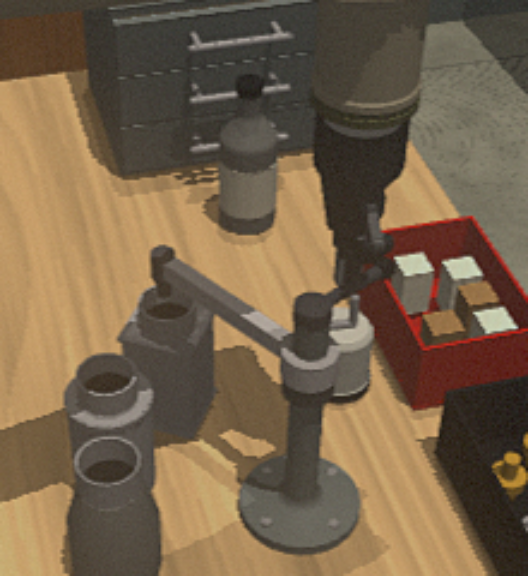

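>>> send_rows --grip '[255,255,255,255,255]' --pt "0 2 -1" --pt "0 4 -2" --pt "0 6 -4" --pt "0 8 -5" --pt "0 8 -5" --twist '[0,0,0,0,0]'

```text
clock: 12.65
position: [0.6848, 0.0016, 0.2413]
ee_rot: [0.707, -0.0, -0.707, -0.0]
ft_force: [-2.1, 1.7, 0.5]
grip_width: 0.001
```

>>> send_rows --grip '[255,255,255,255,255]' --pt "0 1 0" --pt "0 2 -1" --pt "0 3 -1" --pt "0 4 -1" --pt "0 4 -1" --twist '[0,0,0,0,0]'

```text
clock: 13.07
position: [0.6859, -0.0017, 0.2413]
ee_rot: [0.707, -0.0, -0.707, -0.0]
ft_force: [0.7, 3.2, -0.4]
grip_width: 0.001
```

```bash
python3 -c "
from h import *
o=st()
im,d=grab('side','side12'); cv2.imwrite('pics/side12z.png',cv2.resize(im[120:240,260:380],None,fx=4.5,fy=4.5,interpolation=cv2.INTER_CUBIC))"
```

```text
t 13.07 p [ 0.6859 -0.0017  0.2413] f [ 0.7  3.2 -0.4] g 0.0 j [ 0.27  0.51 -0.5   1.24  0.24  1.45 -1.78]
[[0.001, -0.0, -1.0], [0.0, -1.0, 0.0], [-1.0, -0.0, -0.001]]
```

View pics/side12z.png

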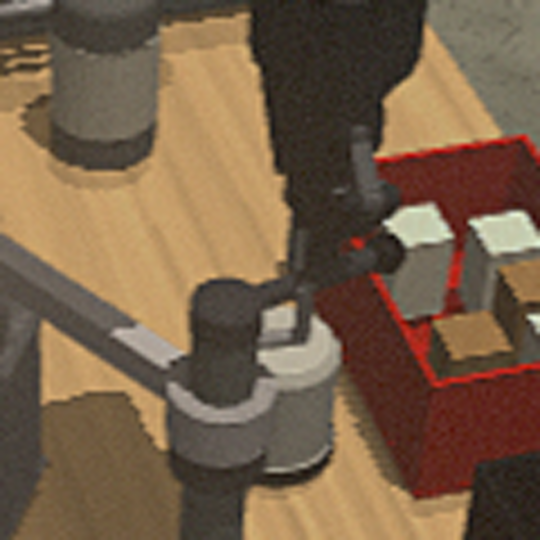

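>>> send_rows --grip '[255,255,255,255,255]' --pt "0 1 0" --pt "0 2 -1" --pt "0 3 -1" --pt "0 4 -1" --pt "0 4 -1" --twist '[0,0,0,0,0]'

```text
clock: 13.53
position: [0.6867, -0.006, 0.2413]
ee_rot: [0.707, -0.0, -0.707, -0.0]
ft_force: [1.1, 2.8, -0.7]
grip_width: -0.001
```

>>> send_rows --grip '[255,255,255,255,255]' --pt "0 1 0" --pt "0 2 0" --pt "0 3 -1" --pt "0 4 -1" --pt "0 4 -1" --twist '[0,0,0,0,0]'

```text
clock: 13.95
position: [0.6873, -0.0094, 0.2412]
ee_rot: [-0.707, -0.0, 0.707, 0.0]
ft_force: [-1.2, 4.5, 1.2]
grip_width: -0.002
```

>>> send_rows --grip '[255,255,255,255,255]' --pt "0 1 0" --pt "0 2 0" --pt "0 3 0" --pt "0 4 0" --pt "0 4 0" --twist '[0,0,0,0,0]'

```text
clock: 14.37
position: [0.6872, -0.0099, 0.2413]
ee_rot: [-0.707, -0.003, 0.707, 0.0]
ft_force: [-0.7, 13.3, -0.8]
grip_width: -0.001
```

```bash
python3 -c "
from h import *
o=st()
im,d=grab('side','side13'); cv2.imwrite('pics/side13z.png',cv2.resize(im[120:240,260:380],None,fx=4.5,fy=4.5,interpolation=cv2.INTER_CUBIC))
print(pt('side',260+387/4.5,120+252/4.5,.261))"
```

```text
t 14.37 p [ 0.6872 -0.0099  0.2413] f [-0.7 13.3 -0.8] g -0.0 j [ 0.28  0.51 -0.5   1.23  0.24  1.45 -1.76]
[[-0.001, 0.004, -1.0], [0.004, -1.0, -0.004], [-1.0, -0.004, 0.0]]
[ 0.71667708 -0.02010033  0.261     ]
```

View pics/side13z.png

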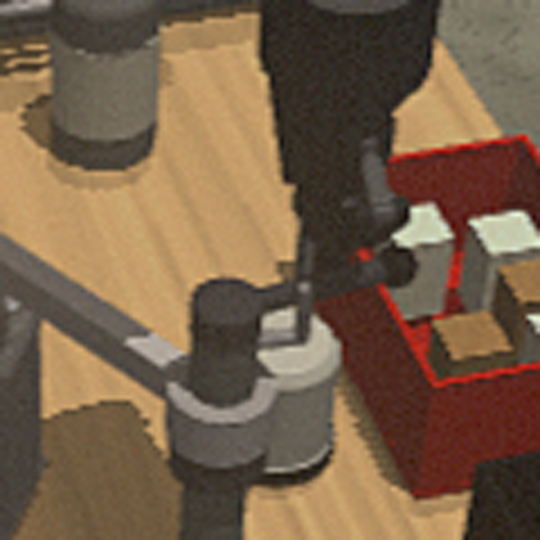

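The force rose to 13 N with the finger stalled, so the lever is at its stop against the pin. Now I'll retreat along +y, up and away.

>>> send_rows --grip '[255,255,255,255,255]' --pt "0 -12 0" --pt "0 -28 0" --pt "-30 -30 0" --pt "-65 -30 0" --pt "-85 -40 0" --twist '[0,0,0,0,0]'

```text
clock: 14.83
position: [0.688, 0.0246, 0.3297]
ee_rot: [0.708, -0.002, -0.706, -0.0]
ft_force: [1.2, -0.1, 1.7]
grip_width: 0.0
```

>>> send_rows --grip '[255,255,255,255,255]' --pt "0 -30 10" --pt "0 -60 25" --pt "0 -90 40" --pt "0 -120 60" --pt "0 -150 80" --twist '[0,0,0,0,0]'

```text
clock: 15.25
position: [0.6066, 0.1776, 0.326]
ee_rot: [0.707, -0.001, -0.707, 0.0]
ft_force: [0.5, -0.2, -0.3]
grip_width: -0.002
```

>>> send_rows --grip '[255,255,255,255,255]' --pt "0 -25 20" --pt "0 -50 45" --pt "0 -75 70" --pt "0 -90 90" --pt "0 -90 90" --twist '[0,0,0,0,0]'

```text
clock: 15.67
position: [0.513, 0.2715, 0.3272]
ee_rot: [0.707, 0.003, -0.707, 0.002]
ft_force: [-0.3, 0.7, -0.2]
grip_width: 0.0
```

```bash
python3 -c "
from h import *
o=st()
arms('14');bar('side14','side',119);bar('top14','top',119)
for n in ['square_can','round_tin','jar','drip_cup','filter']:
    for c in ['side','top']:
        for r in viewer.spot_point(n,c)[:1]:
            u,v=r['position'];print(n,c,round(r['score'],2),np.round([u,v],1),np.round(pt(c,u,v,0),3))
"
```

```text
t 15.67 p [0.513  0.2715 0.3272] f [-0.3  0.7 -0.2] g 0.0 j [-0.04  0.26 -0.65  1.4   0.16  1.53 -2.24]
[[0.001, 0.007, -1.0], [0.001, -1.0, -0.007], [-1.0, -0.001, -0.001]]
nozzle side 0.73 [247.8 183.2] [0.5359 0.122  0.162 ] ang 120.8 r 0.184
square_can_mouth side 0.69 [247.8 185.7] [0.5366 0.1269 0.15  ] ang 119.8 r 0.188
clamp_tip side 0.96 [345.9 179. ] [ 0.7131 -0.0291  0.261 ] ang 4.7 r 0.083
clamp_tip side 0.72 [224.2 257.5] [ 0.4297 -0.1764  0.261 ] ang -145.0 r 0.245
nozzle top 0.61 [247.2 220.3] [0.5397 0.1321 0.162 ] ang 118.2 r 0.191
square_can_mouth top 0.76 [246.4 221. ] [0.5394 0.1349 0.15  ] ang 117.9 r 0.193
square_can_mouth top 0.64 [326.4 265.4] [ 0.4384 -0.0449  0.15  ] ang -177.3 r 0.192
clamp_tip top 0.64 [318.6 132.4] [ 0.7138 -0.0261  0.261 ] ang 6.7 r 0.084
side14 bar angle 120.52 offset mm -0.3 n 295 r 0.05 0.175 dir-from-axis 120.37
top14 bar angle 120.17 offset mm -3.8 n 416 r 0.05 0.175 dir-from-axis 118.25
square_can side 0.78 [250.3 228.8] [0.539 0.13  0.   ]
square_can top 0.56 [251.3 229.9] [0.532 0.135 0.   ]
round_tin side 0.7 [224.7 255.4] [0.458 0.057 0.   ]
round_tin top 0.66 [286.9 257.4] [0.462 0.045 0.   ]
jar side 0.72 [230.1 293. ] [ 0.449 -0.058  0.   ]
jar top 0.68 [325.3 263.3] [ 0.447 -0.052  0.   ]
drip_cup side 0.77 [271.1 336.3] [ 0.511 -0.192  0.   ]
drip_cup top 0.59 [379.2 238.4] [ 0.509 -0.189  0.   ]
filter side 0.78 [317.8 216.3] [0.722 0.13  0.   ]
filter top 0.79 [255.  156.9] [0.723 0.126 0.   ]
```

View pics/side14z.png

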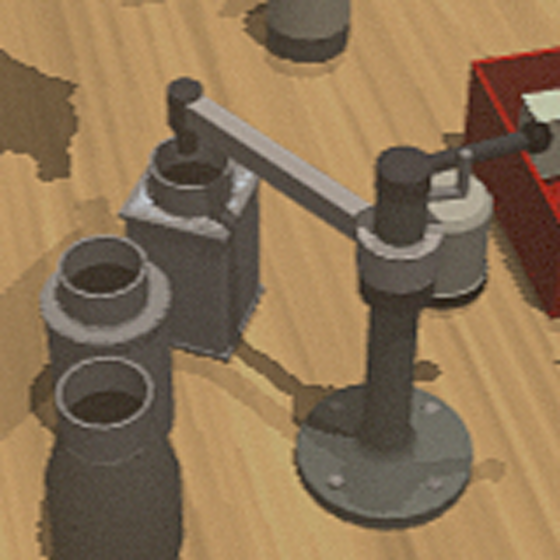

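View pics/top14z.png

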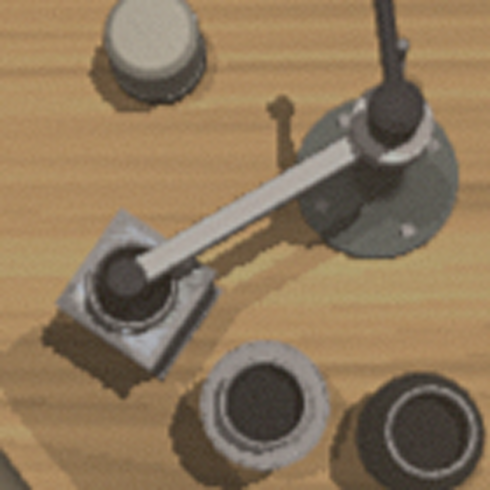

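The side view shows the nozzle (185,125) over the square can's neck (190,165), and the lever now points away with its ball at (537,133), resting by the pin. In the top view the head at (125,277) is over the mouth at (132,283). I'll check by image difference that no containers moved.

```bash
python3 -c "
from h import *
for c,bx in [('top',{'jar':(310,245,42,42),'tin':(265,235,42,44),'can':(225,200,48,48),'cup':(366,222,32,32),'filter':(236,134,38,38)}),('side',{'jar':(204,240,46,70),'tin':(204,208,42,50),'can':(228,180,44,60),'cup':(252,302,40,46)})]:
    a,b=[cv2.cvtColor(np.load(f'/tmp/{c}{k}.npz')['im'],cv2.COLOR_BGR2GRAY) for k in ('0','14')]
    for n,(x,y,w,h) in bx.items():
        e=lambda i:cv2.GaussianBlur(i,(3,3),0).astype(np.uint8)
        T=e(a)[y:y+h,x:x+w]; r=cv2.matchTemplate(e(b)[y-6:y+h+6,x-6:x+w+6],T,cv2.TM_CCOEFF_NORMED); _,s,_,l=cv2.minMaxLoc(r); print(c,n,'shift px',l[0]-6,l[1]-6,round(s,2))
H=pt('top',210+125/3.5,140+277/3.5,.214);print(H)
"
```

```text
top jar shift px 0 0 1.0
top tin shift px 0 0 0.99
top can shift px 0 0 0.77
top cup shift px 1 -2 0.69
top filter shift px 0 0 1.0
side jar shift px 0 0 0.99
side tin shift px 0 0 0.98
side can shift px 0 0 0.9
side cup shift px 0 0 0.95
[0.53661464 0.13082925 0.214     ]
```

```bash
python3 -c "
from h import *
st(); print(manip.hand_in())"
```

```text
t 16.57 p [0.5176 0.2664 0.3262] f [-0.7  0.6  0.2] g 0.0 j [-0.03  0.27 -0.65  1.39  0.16  1.53 -2.24]
[[0.0, -0.0, -1.0], [-0.0, -1.0, 0.0], [-1.0, 0.0, -0.0]]
the job is handed in; nothing more can be done
None
```

I pushed the spout arm round until the nozzle was over the square can's mouth. I then pushed the clamp lever clockwise to its stop, backed clear and handed the job in at about 16.6 s of the 54 s allowed.

**Nozzle:** in the top camera the nozzle head is about 3 mm from the mouth centre, and the opening's radius is 26 mm. The side camera put it within about 5 mm. The bar-angle fits gave 118–120.5°, against 118.4° for the mouth, so the worst case is about 7 mm off centre, still well inside the opening.

**Clamp lever:** the finger stalled and the force rose from 4 N to 13 N at the stop. The lever now points about 5–7° left of straight ahead (the robot's x axis), a turn of about 1.55 rad from where it started.

**Other objects:** comparing pictures from before and after, the jar, round tin and square can showed no shift in either view. The can's match in the top view was weaker (0.77) because the spout now covers it.
- **Filter:** no shift in the top view, the only view I compared.
- **Drip cup:** no shift in the side view. The top view suggested 1–2 px, but with a poor match, because the arm covered the cup in the first picture.
- **Jar disagreement:** the network's position for the jar came out about 10 mm different between the two looks. The picture comparison showed no shift, so I took that as network noise.

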